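# Lid on the soap jar, then turn it to the front of the vanity carousel and hold

### The job

The white ceramic jar on the vanity carousel has just been refilled with guest soaps: take its lid from the counter, set it gently on the jar until it sits fully home, and let go of it. Then turn the carousel slowly, without spinning it and with every jar standing in its ring, until that jar stands at the middle of the carousel's front, right behind the ledge that holds the quartz roller. The turntable runs easily, so finish with the T-grip on top of its post firmly gripped, holding the turntable still with the jar at the front; leave the other things on the counter where they are.

Things in the scene. Friction and masses are not known exactly. Their poses are not given: they have to be found in the camera images.
- stand: Fixed steel stand of the carousel: round foot 230 mm across, 14 mm high, with a shallow ledge (200 mm wide, floor 6 mm, lip 14 mm high) jutting out at its front from under the turntable to 210 mm from the axis. Origin on the counter at the carousel's axis; its own +x points to the front, through the middle of the ledge (away from the robot, give or take some 25 degrees).
- turntable: Dark wood turntable 276 mm wide, upper face 30 mm above the counter; turns endlessly either way about its z on an easy bearing (0.012 N m). Origin on the axis at its underside, 20 mm above the counter. Four wire rings, inner diameter 81 mm, wire 12 mm above the face, centres 88 mm from the axis along its +x, +y, -x, -y, hold one loose jar or bottle each. A 13 mm post at the axis bears the T-grip.
- t_grip: Steel T-grip on top of the turntable's post, fixed to the turntable and turning with it: an upright flat bar 60 mm long, 14 mm thick, 30 mm high. Origin at the bar's centre, on the carousel's axis, 165 mm above the counter; its own x runs along the 60 mm length, y across the 14 mm thickness, z up.
- soap_jar: Open white ceramic jar with round soaps in it, the only open vessel on the turntable: 76 mm outside diameter, 85 mm high, wall 4.5 mm (mouth 67 mm), loose in one of the turntable's rings with about 2.5 mm of play all round. Origin at the centre of its underside, 30 mm above the counter; rim at z = 85 mm. Its yaw means nothing. About 0.4 kg.
- jar_lid: White ceramic lid, at first knob up on the counter to the robot's left: plug 61 mm across, 8 mm deep; above it a plate 78 mm across; on top a round knob 23 mm across (narrower foot). Origin at the centre of the plug's underside: plate from z = 8 to 15 mm, knob 15 to 38 mm. Home on the jar, its plate rests on the rim and its origin is 77 mm above the jar's. About 120 g; its yaw means nothing.
- tall_jar: Closed white ceramic jar with a flat aluminium lid, 66 mm across, 102 mm high, in another ring of the turntable. Origin at the centre of its underside.
- serum_bottle: Closed frosted-glass serum bottle with a dropper cap, 54 mm across, 90 mm high, in another ring of the turntable. Origin at the centre of its underside.
- cream_jar: Closed low frosted-glass cream jar with an aluminium cap, 70 mm across, 52 mm high, in the ring that is at first nearest the front. Origin at the centre of its underside.
- quartz_roller: Rose quartz facial roller on a steel frame, about 155 mm long, 46 mm wide, 20 mm high, lying crosswise in the stand's front ledge. Origin under the middle of its handle. To be left alone.
- toothbrush_holder: White ceramic toothbrush holder, 68 mm across, 105 mm high, with two brushes standing 195 mm high, on the counter to the right. Origin at the centre of its underside. To be left alone.
- face_mirror: Brushed aluminium hand mirror lying flat, disc 116 mm across, 10 mm thick, handle 20 mm wide reaching 178 mm from the disc's centre along its own -x, on the counter to the right. Origin under the disc's centre. To be left alone.
- pump_bottle: Frosted soap bottle with a steel pump, 64 mm across, 174 mm high, on the counter at the left, beyond the lid. Origin at the centre of its underside. To be left alone.
Not all that is in view belongs to the job. What is shaped like the tall_jar but green or pink is not meant.

How it is judged:
On the way, in this order (a step that is already met when the one before it is completed fails the run):
1. the lid sits home on the soap jar and is let go (horizontal distance between jar_lid and soap_jar below 0.006 m and z of jar_lid in the frame of soap_jar between 0.0745 and 0.0795 m and angle between jar_lid's own z axis and vertical below 0.06 rad and contact force between the fingers and jar_lid below 0.05 N), for 0.3 s.
2. the lidded jar stands at the middle of the carousel's front and the T-grip is gripped, the turntable still (horizontal distance between jar_lid and soap_jar below 0.006 m and z of jar_lid in the frame of soap_jar between 0.0745 and 0.0795 m and angle between jar_lid's own z axis and vertical below 0.06 rad and x of soap_jar in the frame of stand above 0.07 m and y of soap_jar in the frame of stand between -0.015 and 0.015 m and contact force between the fingers and t_grip above 4 N and angular speed of turntable below 0.1 rad/s), for 0.3 s.
At the end, for the whole second after the job is handed in: The let-go lid sits home on the soap jar (within 6 mm of centre, plate on the rim); the jar is within 15 mm (10 degrees) of the line from the carousel axis through the middle of the ledge; the fingers grip the T-grip with over 4 N, the turntable is still and its jars upright (all of step 2 and contact force between the fingers and jar_lid below 0.05 N and angle between each of soap_jar, tall_jar, serum_bottle, cream_jar's own z axis and vertical below 0.15 rad); the arm keeps its last pose, push and grip.
It fails at once if a jar or bottle on the carousel is tipped, lifted out of its ring or knocked off (angle between any of soap_jar, tall_jar, serum_bottle, cream_jar's own z axis and vertical above 0.35 rad or z of any of soap_jar, tall_jar, serum_bottle, cream_jar in the frame of turntable above 0.03 m or z of any of soap_jar, tall_jar, serum_bottle, cream_jar in the frame of turntable below 0 m).
It fails at once if the lid is dropped (falls freely by more than about 1 cm) (linear speed of jar_lid above 0.45 m/s and contact force between the fingers and jar_lid below 0.05 N).
It fails at once if the lid is pressed hard on the jar (over 40 N) (contact force between jar_lid and soap_jar above 40 N).
It fails at once if the turntable is spun: faster than 6 rad/s, or than 2.5 rad/s with the T-grip not in the fingers (angular speed of turntable above 6 rad/s or (angular speed of turntable above 2.5 rad/s and contact force between the fingers and t_grip below 0.5 N)).
It fails at once if the roller, toothbrush holder, hand mirror or pump bottle is shifted by more than 3 cm or tipped (distance of any of quartz_roller, toothbrush_holder, face_mirror, pump_bottle from where it was at the start of the episode above 0.03 m or angle between any of quartz_roller, toothbrush_holder, face_mirror, pump_bottle's own z axis and vertical above 0.35 rad).
It also fails if it takes over 72 s, if anything falls off the work surface, if the arm or the gripper's body presses on something with over 40 N, if the wrist force passes 120 N, or if a joint passes its speed limit or range.

### The arm

A 7-joint arm with a two-finger parallel gripper is mounted at the origin on the work surface. World frame = base frame: x ahead of the robot, y to its left, z up, the work surface at z = 0. Lengths are in m, angles in rad, forces in N, time in s.
With the tool pointing down it reaches from about 0.4 to 0.85 m from the base axis. Payload 10.4 kg.
Tool frame: the origin (TCP) lies on the centre line of the jaws, within the pads' length; the fingertips stand r.tip_extent ahead of it and the grasp point (between the pads) lies 3 mm ahead of it (r.tip_extent is the distance from the TCP to the fingertips, in m); z points along the fingers, y is the direction in which the jaws open and shut (so a half turn about z gives the same grasp; the last joint's range is limited). The gripper opens to 87 mm and grips with 3 to 60 N. Pads are 19 mm wide; open, the fingers measure 117 mm over their backs; the gripper's body (75 mm by 190 mm) begins 51 mm behind the grasp point.
Start: joints at [-1.163, 0.332, -0.065, 1.46, 0.022, 1.35, -0.088], TCP at [0.261, 0.568, 0.245] pointing down, gripper open.
Joint ranges: [-2.6, 2.6], [-0.5, 2.12], [-1.47, 1.34], [0.16, 2.42], [-1.27, 4.41], [0.06, 2.06], [-2.6, 2.6]. Speed limits (rad/s): [2.22, 2.22, 2.79, 2.79, 3.14, 3.14, 3.14].

### API

Orientations are given as a unit quaternion [x, y, z, w].
In Python, from bench import r gives the robot as it stands. The module is installed in compiled form; this text tells all that it offers.
- The arm moves only by the shell command python3 -m jog 'ROWS' [FORCE]. ROWS is JSON, a list of rows, each a list of 5 numbers: the shift along the tool's x, y, z in cm, then the turn about the tool's z in rad, then the closure, from 0 (fully open) to 1 (shut). A call has exactly 10 rows; each row shifts and turns the pose as measured when the row begins, along the tool's axes as they then stand; what a row does not reach is not made up. A row lasts 1/10 s, in which the tool goes at most 50 mm and 8.59 degrees, less where a joint would pass 70% of its speed; a pose out of reach is approached as far as the arm can. A call with a gripper value outside its range is refused whole. The fingers move at their own pace and stop on an object; FORCE is the grip in N (left out, the last holds). Time passes only in rows, so rows that do not move let the fingers close, or fill a call up. It gives the time, the measured TCP pose, the force and the opening at its end, in the units of the state.
- r.read_state(): the state, without advancing time (a new reading comes with each control period).
- r.camera(name): name is "scene" or "side" or "wrist"; returns a dict with "pixels" (420x560x3 uint8, red, green, blue), "fx", "fy", "cx", "cy" (pixels), "camera_from_world" (4x4, takes a point from world to camera coordinates). Camera axes: x right, y up, looking along -z (the intrinsics and any distortion apply to the point x, -y, -z); pixel columns grow to the right and rows downward; lengths in m; the calibration is good to about 2 mm. A picture is of the moment at which its call begins. There is no depth.
- r.close_job(): hands the job in, once; it reports no verdict.
The state is a dict: "time": time; "joint_positions": joint angles; "joint_vel": joint speeds; "joint_torque": joint torques, N m; "ee_pos": TCP position; "eef_rot": TCP orientation; "ft_force": force on the tool from outside, world axes, zero at the start; "torque": the same for the moment, N m; "width": finger opening in m.
Only numpy, scipy, OpenCV 4.12 (cv2) and the standard library are available. Lean on these libraries where they do the work, as an engineer would, in place of code of your own. Each camera call takes 0.05 s, during which the arm holds its last target. There are 200 camera calls.

## Working session

There is one attempt and no reset: what is moved stays moved. The work goes in short steps, Python scripts to look and compute and a shell command to move; the robot and the scene stay as the last step left them, time stands still between calls to the robot, and variables do not carry over. Pictures are saved under pics/ and viewed, about 8 in all and at most 12, crops included, and the job is handed in when it is done.

```bash
mkdir -p pics; cat > h.py <<'E'
import numpy as np, cv2
from bench import r
from scipy.spatial.transform import Rotation as R
def snap(n,f):
    c=r.camera(n); cv2.imwrite('pics/'+f,c['pixels'][:,:,::-1]); np.save('pics/'+f+'.npy',{k:v for k,v in c.items()},allow_pickle=True); return c
def load(f): return np.load('pics/'+f+'.npy',allow_pickle=True).item()
def ray(c,u,v):
    M=np.array(c['camera_from_world']); d=np.array([(u-c['cx'])/c['fx'],-(v-c['cy'])/c['fy'],-1.])
    return -M[:3,:3].T@M[:3,3], M[:3,:3].T@d
def at(c,u,v,z):
    o,d=ray(c,u,v); return o+d*(z-o[2])/d[2]
def proj(c,p):
    M=np.array(c['camera_from_world']); q=M[:3,:3]@np.array(p)+M[:3,3]
    return c['cx']+c['fx']*q[0]/-q[2], c['cy']-c['fy']*q[1]/-q[2]
def delta(p):
    "cm in tool axes to move TCP to p"
    s=r.read_state(); Rm=R.from_quat(s['eef_rot']).as_matrix()
    return np.round(Rm.T@(np.array(p)-s['ee_pos'])*100,2)
E
python3 - <<'E'
from h import *
for n in("scene","side","wrist"):
    c=snap(n,n+'0.png'); print(n,c.keys(),c['fx'],c['cx'],c['cy']); print(np.round(c['camera_from_world'],3))
s=r.read_state();print(s, r.tip_extent); print(np.round(R.from_quat(s['eef_rot']).as_matrix(),3))
E
```

```text
scene dict_keys(['pixels', 'fx', 'fy', 'cx', 'cy', 'camera_from_world']) 444.56826986215947 277.44792622774764 213.57151583657446
[[-0.837  0.547  0.016  0.482]
 [-0.356 -0.567  0.743  0.085]
 [ 0.415  0.616  0.669 -1.302]
 [ 0.     0.     0.     1.   ]]
side dict_keys(['pixels', 'fx', 'fy', 'cx', 'cy', 'camera_from_world']) 444.3043850341191 276.9405181647071 210.45907536327903
[[ 0.805 -0.594 -0.008 -0.471]
 [ 0.311  0.41   0.858 -0.284]
 [-0.506 -0.693  0.514 -0.861]
 [ 0.     0.     0.     1.   ]]
wrist dict_keys(['pixels', 'fx', 'fy', 'cx', 'cy', 'camera_from_world']) 316.4977376732069 281.03188079717523 207.51237251379592
[[ 0.418  0.908 -0.001 -0.625]
 [-0.879  0.404 -0.251  0.029]
 [-0.228  0.106  0.968 -0.389]
 [ 0.     0.     0.     1.   ]]
{'time': 0.15, 'joint_positions': array([-1.1625965 ,  0.33272141, -0.06467016,  1.46074818,  0.02162938,
        1.34989436, -0.08850771]), 'joint_vel': array([ 4.58227986e-05, -2.83225099e-03, -2.57829243e-04, -2.74269488e-03,
        5.60314846e-04,  1.39264283e-03,  2.18867399e-04]), 'joint_torque': array([ 7.05402090e-04, -6.23627758e+01,  2.46632542e-02, -3.90149081e+01,
       -6.14394341e-02,  3.71106772e-02,  7.75318949e-05]), 'ee_pos': array([0.26091097, 0.56764114, 0.24394003]), 'eef_rot': array([ 2.13744220e-01,  9.76889512e-01, -5.32785025e-04, -7.33090333e-05]), 'ft_force': array([-0.64324407, -0.62109652, -0.07658743]), 'torque': array([ 0.00878498,  0.04753185, -0.08713353]), 'width': 0.08729111078179515} 0.022
[[-0.909  0.418 -0.   ]
 [ 0.418  0.909 -0.001]
 [-0.    -0.001 -1.   ]]
```

View pics/scene0.png

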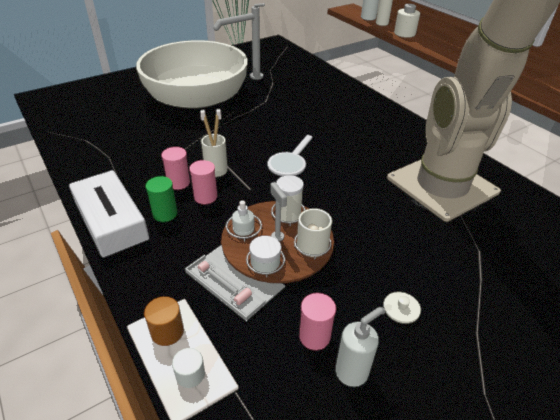

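View pics/side0.png

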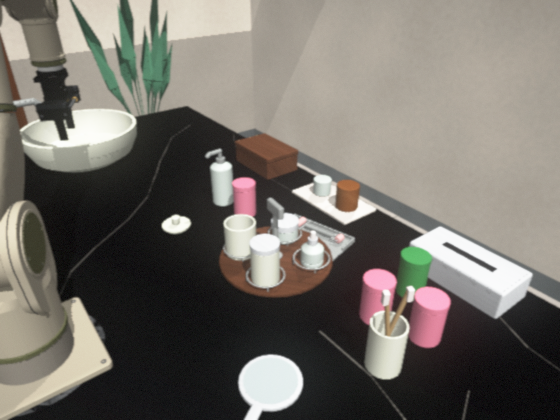

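View pics/wrist0.png

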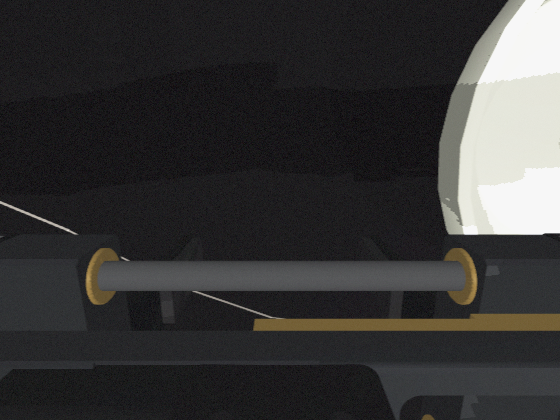

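The scene view shows the lid knob at (403,303), the soap jar at (314,232), the cream jar at (265,253) and the ledge around (235,280). In the side view the lid is at (176,223), the jar at (240,235) and the T at (276,209). The wrist view shows only the counter and the basin. I'll enlarge the carousel.

```bash
python3 - <<'E'
from h import *
a=cv2.imread('pics/scene0.png')[165:315,180:340]; b=cv2.imread('pics/side0.png')[165:315,205:365]
m=np.hstack([cv2.resize(x,None,fx=2.5*1,fy=2.5,interpolation=cv2.INTER_CUBIC) for x in(a,b)])
cv2.imwrite('pics/m1.png',m)
S,D=load('scene0.png'),load('side0.png')
def tri(p,q):
    A=[];B=[]
    for c,x in((S,p),(D,q)):
        o,d=ray(c,*x); d/=np.linalg.norm(d); P=np.eye(3)-np.outer(d,d);A.append(P);B.append(P@o)
    return np.linalg.lstsq(np.vstack(A),np.hstack(B),rcond=None)[0]
print('lid knob tri',tri((403.5,301),(176,219)), 'plane',at(S,402.5,307,.013),at(D,176,225,.013))
# blobs: turntable brown ellipse
for n,c in(('S',S),('D',D)):
    h=cv2.cvtColor(c['pixels'],cv2.COLOR_RGB2HSV)
    # lid: white blob
    w=((h[...,2]>150)&(h[...,1]<60)).astype(np.uint8)
    k,_,st,ce=cv2.connectedComponentsWithStats(w)
    for i in range(1,k):
        if 60<st[i,4]<3000: print(n,st[i],ce[i].round(1),at(c,*ce[i],.013).round(3))
E
```

```text
lid knob tri [0.42221131 0.25361707 0.02979645] plane [0.42205654 0.25721229 0.013     ] [0.41928982 0.24909504 0.013     ]
S [ 212    0  150   53 2979] [292.8  20.4] [-0.39  -1.335  0.013]
S [365   0  10  19 126] [369.1   8.8] [-0.855 -1.274  0.013]
S [378   0  13  25 213] [383.7  11.7] [-0.892 -1.198  0.013]
S [398   9  22  28 388] [406.9  22.7] [-0.877 -1.01   0.013]
S [244  21   8  21 130] [247.8  31.5] [-0.113 -1.318  0.013]
S [447  77  17  33 157] [458.3  90.8] [-0.496 -0.361  0.013]
S [  0 118  25   9  83] [ 11.8 121.9] [ 0.992 -1.002  0.013]
S [201 135  24  37 369] [212.7 152.3] [ 0.501 -0.484  0.013]
S [ 268  135   44   67 1307] [288.3 169.9] [ 0.352 -0.284  0.013]
S [   0  140   46   43 1332] [ 19.6 160.8] [ 1.012 -0.748  0.013]
S [388 160  62  59 942] [415.8 186. ] [ 0.086 -0.027  0.013]
S [  70  171   74   83 2787] [105.3 204.7] [ 0.857 -0.414  0.013]
S [472 175  28  22 310] [484.7 186. ] [-0.084  0.079  0.013]
S [229 201  25  34 404] [241.7 218.7] [ 0.576 -0.171  0.013]
S [281 206   6  15  71] [283.5 213.2] [ 0.471 -0.131  0.013]
S [ 294  208   38   47 1052] [313.3 230.5
[... 174 characters left out ...]
] [401.7 307. ] [0.423 0.256 0.013]
S [362 308  20  14  98] [371.5 314.4] [0.492 0.235 0.013]
S [ 342  322   36   64 1253] [357.3 351.2] [0.574 0.286 0.013]
D [ 128    0   24  114 1105] [140.7  36.7] [1.478 3.171 0.013]
D [   0    6   43   99 1895] [19.4 59.3] [0.478 2.856 0.013]
D [  0 114   4  54 110] [  0.6 136.3] [0.137 1.308 0.013]
D [210 156  23  50 807] [221.9 181.5] [0.656 0.402 0.013]
D [ 19 211   7  49  97] [ 21.6 234.4] [0.064 0.459 0.013]
D [162 215  29  19 399] [175.8 223.9] [0.421 0.254 0.013]
D [406 285  11  17 122] [410.3 293.1] [ 0.715 -0.326  0.013]
D [382 289   9  18 124] [385.7 297. ] [ 0.661 -0.301  0.013]
D [ 369  310   41   69 1777] [387.  347.1] [ 0.555 -0.399  0.013]
```

View pics/m1.png

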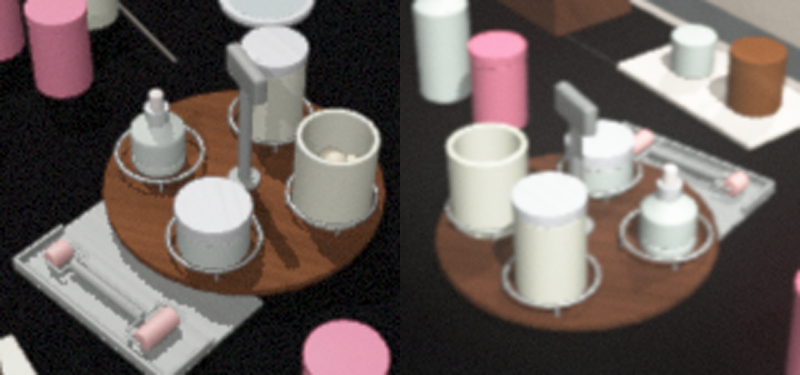

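```bash
python3 - <<'E'
from h import *
S,D=load('scene0.png'),load('side0.png')
s=lambda x,y:(x/2.5+180,y/2.5+165); d=lambda x,y:((x-400)/2.5+205,y/2.5+165)
P=lambda *a:np.round(np.array(a),4)
def both(n,a,b,z):
    print(n,at(S,*s(*a),z).round(4) if a else '',at(D,*d(*b),z).round(4) if b else '')
both('soap',(338,140),(487,147),.115)
both('tall',(274,48),(550,194),.132)
both('cream',(214,207),(601,140),.082)
both('T top near',(258,76),(588,113),.18)
both('T top far',(238,45),(566,87),.18)
both('post foot',(244,180),None,.032)
both('ledge L corner',(15,262),(775,185),.014)
both('ledge R corner',(157,373),None,.014)
both('ledge right back',(262,302),None,.014)
# turntable ellipse
for c,n in((S,'S'),(D,'D')):
    h=cv2.cvtColor(c['pixels'],cv2.COLOR_RGB2HSV); m=((h[...,0]<12)&(h[...,1]>110)&(h[...,2]>35)&(h[...,2]<160)).astype(np.uint8)
    x0,x1,y0,y1=(210,345,195,290) if n=='S' else (212,340,215,300)
    mm=np.zeros_like(m);mm[y0:y1,x0:x1]=m[y0:y1,x0:x1]
    ys,xs=np.nonzero(mm); hull=cv2.convexHull(np.c_[xs,ys].astype(np.int32))[:,0]
    w=np.array([at(c,u,v,.03)[:2] for u,v in hull])
    from scipy.optimize import least_squares
    f=least_squares(lambda q:np.hypot(*(w-q[:2]).T)-.138,[.55,-.05],loss='soft_l1',f_scale=.002); print('axis',n,f.x.round(4),np.abs(f.fun).mean())
E
```

```text
soap [0.4904 0.022  0.115 ] [0.4834 0.0088 0.115 ]
tall [ 0.4765 -0.1024  0.132 ] [ 0.473  -0.1105  0.132 ]
cream [0.6132 0.0062 0.082 ] [ 0.6088 -0.0051  0.082 ]
T top near [ 0.5464 -0.0277  0.18  ] [ 0.5324 -0.0859  0.18  ]
T top far [ 0.5374 -0.0737  0.18  ] [ 0.5442 -0.0366  0.18  ]
post foot [ 0.544  -0.0493  0.032 ] 
ledge L corner [ 0.7712 -0.0876  0.014 ] [ 0.7665 -0.1011  0.014 ]
ledge R corner [0.7218 0.089  0.014 ] 
ledge right back [0.6047 0.0736 0.014 ] 
axis S [ 0.5448 -0.0489] 0.001465691695810163
axis D [ 0.5373 -0.0576] 0.0018603423323201456
```

The two views agree to within about 1 cm. The axis is near (0.541, -0.053) and the front direction is about 14°. The jar is at about 127° and the T bar lies along roughly 80°. Next I'll work out the pump's spout clearance and the approach to the lid.

```bash
python3 - <<'E'
from h import *
S,D=load('scene0.png'),load('side0.png')
for nm,p,q in(('spout',(383,310),(207,156)),('pumptop',(371,314),(219,156)),('pumpbody',(357,351),(222,181))):
    A=[];B=[]
    for c,x in((S,p),(D,q)):
        o,d=ray(c,*x); d/=np.linalg.norm(d); P=np.eye(3)-np.outer(d,d);A.append(P);B.append(P@o)
    print(nm,np.linalg.lstsq(np.vstack(A),np.hstack(B),rcond=None)[0].round(3))
print(delta([.422,.254,.15]))
E
```

```text
spout [0.562 0.306 0.164]
pumptop [0.589 0.297 0.161]
pumpbody [0.604 0.306 0.07 ]
[-27.73 -21.76   9.42]
```

```bash
python3 -m jog '[[-3.1,-2.4,0.9,0,0],[-3.1,-2.4,0.9,0,0],[-3.1,-2.4,0.9,0,0],[-3.1,-2.4,0.9,0,0],[-3.1,-2.4,0.9,0,0],[-3.1,-2.4,0.9,0,0],[-3.1,-2.4,0.9,0,0],[-3.1,-2.4,0.9,0,0],[-2,-1.5,0.9,0,0],[0,0,0,0,0]]' 15; python3 - <<'E'
from h import *
print(delta([.422,.254,.15]))
c=snap('wrist','w1.png'); print(proj(c,[.422,.254,.035]),proj(c,[.422,.254,.013]))
s=r.read_state();p=s['ee_pos'];print('tcp axis at z .035 ->',proj(c,[p[0],p[1],.035]),proj(c,[p[0],p[1],.013]))
E
```

```text
time: 1.15
ee_pos: [0.421, 0.2556, 0.1569]
eef_rot: [0.213, 0.977, -0.001, -0.002]
ft_force: [-0.2, 0.2, 0.3]
width: 0.0871
[-0.16 -0.1   0.69]
(np.float64(280.09759169177914), np.float64(211.365825399048)) (np.float64(280.2423063842919), np.float64(205.16519705966326))
tcp axis at z .035 -> (np.float64(282.8622423265288), np.float64(208.15034525003006)) (np.float64(282.80523893109483), np.float64(202.16954864567285))
```

View pics/w1.png

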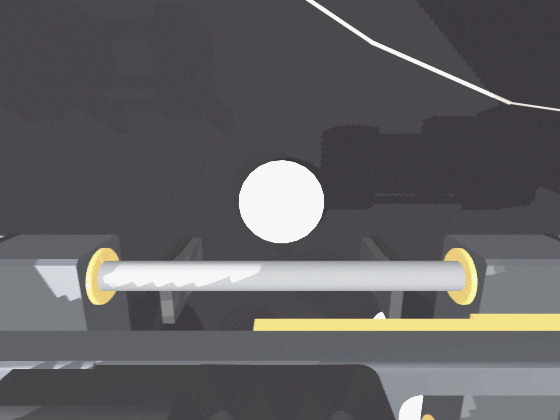

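The plate disc is centred at (281.5,201.5), against the tool axis prediction of (282.8,202.7). That is within 1 mm, so I'll go down.

```bash
python3 -m jog '[[0,0,2,0,0.3],[0,0,2,0,0.4],[0,0,2,0,0.4],[0,0,2,0,0.4],[0,0,1.5,0,0.4],[0,0,1,0,0.4],[0,0,0.7,0,0.4],[0,0,0.3,0,0.4],[0,0,0,0,0.4],[0,0,0,0,0.4]]' 15; python3 -c "
from h import *
print(delta([.422,.254,.041]))"
```

```text
time: 2.2
ee_pos: [0.4176, 0.2682, 0.0415]
eef_rot: [0.206, 0.978, 0.003, -0.001]
ft_force: [0.3, 0.1, -0.3]
width: 0.0523
[-0.97 -1.12  0.04]
```

```bash
python3 -c "
from h import *
p=at(load('w1.png'),281.5,201.5,.015);print(p,delta([p[0],p[1],.041]))"
```

```text
[0.4188904  0.25670061 0.015     ] [-0.58 -1.    0.05]
```

```bash
python3 -m jog '[[-0.3,-0.5,0,0,0.4],[-0.3,-0.5,0,0,0.4],[0,0,0,0,0.4],[0,0,0,0,0.4],[0,0,0,0,0.4],[0,0,0,0,0.4],[0,0,0,0,0.4],[0,0,0,0,0.4],[0,0,0,0,0.4],[0,0,0,0,0.4]]' 15; python3 -c "
from h import *
print(delta([.4189,.2567,.041]))"
```

```text
time: 3.2
ee_pos: [0.4203, 0.256, 0.0431]
eef_rot: [0.207, 0.978, 0.004, -0.0]
ft_force: [-1.2, -0.4, 0.3]
width: 0.052
[0.15 0.01 0.21]
```

```bash
python3 -m jog '[[0.1,0,0.15,0,0.4],[0,0,0,0,0.6],[0,0,0,0,0.7],[0,0,0,0,0.8],[0,0,0,0,0.9],[0,0,0,0,1],[0,0,0,0,1],[0,0,0,0,1],[0,0,-1,0,1],[0,0,-2,0,1]]' 20; python3 -c "
from h import *
print(delta([.487,.014,.25]))
c=snap('wrist','w2.png')"
```

```text
time: 4.2
ee_pos: [0.4174, 0.255, 0.0703]
eef_rot: [0.207, 0.978, 0.002, -0.002]
ft_force: [0.4, -0.5, -1.3]
width: 0.0222
[-16.03 -19.18 -18.09]
```

```bash
python3 -m jog '[[0,0,-3.5,0,1],[-1,-1,-3.5,0,1],[-3,-2,-3,0,1],[-3,-2,-3,0,1],[-3,-2,-3,0,1],[-3.5,-2.5,-2,0,1],[-3.5,-2.5,-2,0,1],[-3.5,-2.5,-2,0,1],[-3,-2,-1,0,1],[-2,-1,0,0,1]]'; python3 - <<'E'
from h import *
print(delta([.587,-.032,.30]))
c=snap('wrist','w3.png')
for n,p in(('soap',(.487,.014,.115)),('axis',(.541,-.053,.18)),('tall',(.475,-.106,.132))): print(n,proj(c,p))
E
```

```text
time: 5.25
ee_pos: [0.5852, -0.0162, 0.3174]
eef_rot: [0.202, 0.979, 0.006, 0.003]
ft_force: [0.1, 0.3, -2.0]
width: 0.0222
[-0.78 -1.4   1.73]
soap (np.float64(267.39474651267693), np.float64(91.17550166599189))
axis (np.float64(220.5484451345999), np.float64(175.63354713403092))
tall (np.float64(151.2340310267718), np.float64(128.4966511023586))
```

View pics/w3.png

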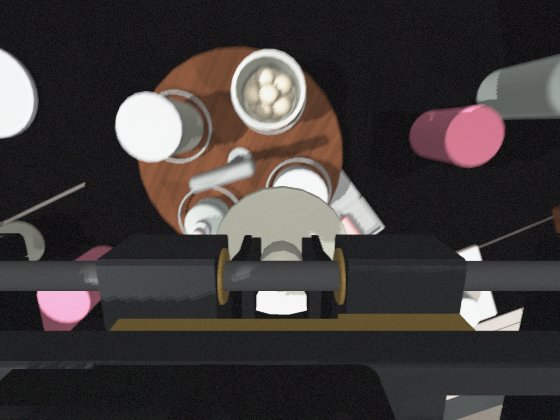

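The wrist view shows the jar mouth near (268,90), the T bar from (192,182) to (254,165), and the turntable rim. I'll now get precise positions from it.

```bash
python3 - <<'E'
from h import *
from scipy.optimize import least_squares
c=load('w3.png'); g=cv2.cvtColor(c['pixels'],cv2.COLOR_RGB2GRAY); gb=cv2.GaussianBlur(g,(0,0),1).astype(float)
gx,gy=cv2.Sobel(gb,cv2.CV_64F,1,0),cv2.Sobel(gb,cv2.CV_64F,0,1)
from scipy.ndimage import map_coordinates
def grad(q,z,rad,sgn):
    t=np.linspace(0,2*np.pi,240,endpoint=False); s=0
    P=np.array([proj(c,(q[0]+rad*np.cos(a),q[1]+rad*np.sin(a),z)) for a in t]); C=np.array(proj(c,(q[0],q[1],z)))
    n=P-C; n/=np.linalg.norm(n,axis=1)[:,None]
    v=(map_coordinates(gx,[P[:,1],P[:,0]],order=1)*n[:,0]+map_coordinates(gy,[P[:,1],P[:,0]],order=1)*n[:,1])*sgn
    return np.clip(v,-20,120).mean()
def search(q0,z,rad,sgn,w=.016):
    best=None
    for st in(.002,.0005):
        rng=np.arange(-w,w+1e-9,st); best=max((grad((q0[0]+a,q0[1]+b),z,rad,sgn),q0[0]+a,q0[1]+b) for a in rng for b in rng); q0=best[1:];w=.002
    return np.round(best,4)
print('rim outer',search((.487,.014),.115,.038,-1)); print('rim inner',search((.487,.014),.115,.0335,1))
print('tall',search((.475,-.106),.132,.033,-1))
# turntable via brown hull
h=cv2.cvtColor(c['pixels'],cv2.COLOR_RGB2HSV); m=((h[...,0]<14)&(h[...,1]>90)&(h[...,2]>30)).astype(np.uint8); m[:, :120]=0;m[:,345:]=0;m[215:]=0
k,l,st,_=cv2.connectedComponentsWithStats(m); m=(l==1+st[1:,4].argmax()); ys,xs=np.nonzero(m)
w=np.array([at(c,u,v,.03)[:2] for u,v in cv2.convexHull(np.c_[xs,ys].astype(np.int32))[:,0]])
f=least_squares(lambda q:np.hypot(*(w-q[:2]).T)-.138,[.54,-.05],loss='soft_l1',f_scale=.001); print('axis',f.x.round(4),np.abs(f.fun).mean())
a,b=at(c,192,180,.178),at(c,253,163,.178); print('T',a,b,np.degrees(np.arctan2(*(b-a)[1::-1])),np.linalg.norm(b-a),(a+b)/2)
s=r.read_state(); print(R.from_quat(s['eef_rot']).as_matrix().round(3))
print('lid centre vs tcp: plate pixel ~(282,?)')
E
```

```text
rim outer [1.20e+02 4.87e-01 1.40e-02]
rim inner [1.132492e+02 4.860000e-01 1.400000e-02]
tall [ 1.200e+02  4.735e-01 -1.075e-01]
axis [ 0.5421 -0.0531] 0.0013672025679296502
T [ 0.53458494 -0.07835157  0.178     ] [ 0.54243544 -0.02248372  0.178     ] 82.00122239958719 0.0564167259143708 [ 0.53851019 -0.05041765  0.178     ]
[[-0.917  0.399  0.008]
 [ 0.399  0.917  0.008]
 [-0.005  0.01  -1.   ]]
lid centre vs tcp: plate pixel ~(282,?)
```

```bash
python3 -m jog '[[1.5,-0.2,0,0,1],[2.5,-0.3,0,0,1],[2.5,-0.3,0.5,0,1],[2,-0.2,1.5,0,1],[1.3,-0.1,2,0,1],[0.3,0,2,0,1],[0,0,2,0,1],[0,0,1.5,0,1],[0,0,1,0,1],[0,0,0.5,0,1]]'; python3 -c "
from h import *
print(delta([.4866,.014,.165]))"
```

```text
time: 6.3
ee_pos: [0.4864, 0.0109, 0.204]
eef_rot: [0.206, 0.979, 0.005, 0.005]
ft_force: [-0.5, -0.0, -1.4]
width: 0.022
[0.14 0.24 3.9 ]
```

```bash
python3 -m jog '[[0.1,0.2,1,0,1],[0,0,1,0,1],[0,0,1,0,1],[0,0,0.5,0,1],[0,0,0.2,0,1],[0,0,0,0,1],[0,0,0,0,1],[0,0,0,0,1],[0,0,0,0,1],[0,0,0,0,1]]'; python3 - <<'E'
from h import *
s=r.read_state();print(delta([.4866,.014,.15]),s['ee_pos'],R.from_quat(s['eef_rot']).as_matrix()[:,2])
snap('side','s2.png')
b=cv2.imread('pics/s2.png')[140:290,190:350]; c=cv2.imread('pics/scene0.png')
snap('scene','sc2.png'); a=cv2.imread('pics/sc2.png')[130:280,230:390]
cv2.imwrite('pics/m2.png',np.hstack([cv2.resize(x,None,fx=2.5,fy=2.5,interpolation=cv2.INTER_CUBIC) for x in(a,b)]))
E
```

```text
time: 7.3
ee_pos: [0.488, 0.0137, 0.1655]
eef_rot: [0.206, 0.979, 0.006, 0.006]
ft_force: [-0.9, -0.1, -0.9]
width: 0.0222
[ 0.16 -0.05  1.55] [0.48804037 0.01372497 0.16554483] [ 0.01484984  0.00899605 -0.99984927]
```

View pics/m2.png

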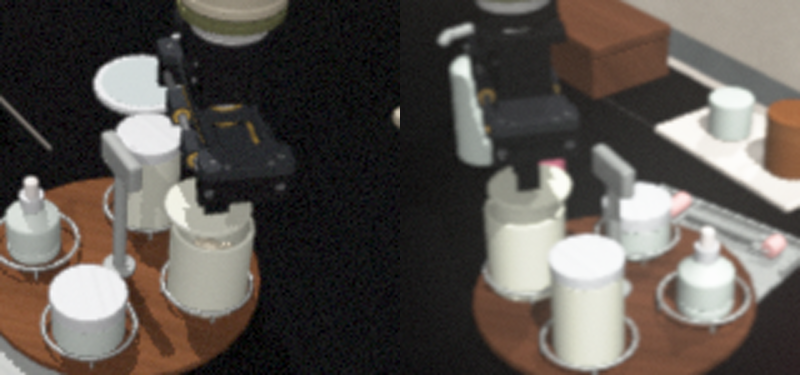

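Both views show the lid centred above the mouth: lid and jar centre columns are 208 and 211 in the scene, 527 and 525 in the side view. I'll lower it gently.

```bash
python3 -m jog '[[0.15,0,0.3,0,1],[0,0,0.3,0,1],[0,0,0.2,0,1],[0,0,0.2,0,1],[0,0,0.2,0,1],[0,0,0.2,0,1],[0,0,0,0,1],[0,0,0,0,1],[0,0,0,0,1],[0,0,0,0,1]]'; python3 -c "
from h import *
print(delta([.4866,.014,.1485]))"
```

```text
time: 8.4
ee_pos: [0.4888, 0.017, 0.1537]
eef_rot: [0.205, 0.979, 0.009, 0.008]
ft_force: [-0.9, 0.3, 1.8]
width: 0.022
[ 0.09 -0.38  0.51]
```

```bash
python3 -m jog '[[0,-0.2,-0.2,0,1],[0,-0.2,0,0,1],[0,0,0,0,1],[0,0,0.15,0,1],[0,-0.05,0.2,0,1],[0,-0.05,0.2,0,1],[0,0,0.2,0,1],[0,0,0,0,1],[0,0,0,0,1],[0,0,0,0,1]]'; python3 -c "
from h import *
print(delta([.4866,.014,.1485]))"
```

```text
time: 9.4
ee_pos: [0.4902, 0.0152, 0.1536]
eef_rot: [0.205, 0.979, 0.013, 0.012]
ft_force: [-0.9, 0.9, 2.0]
width: 0.0218
[ 0.29 -0.27  0.49]
```

```bash
cat >> h.py <<'E'
def lid(z,off=.0415,xy=(.4866,.014)):
    s=r.read_state(); Rm=R.from_quat(s['eef_rot']).as_matrix(); l=s['ee_pos']+Rm[:,2]*off
    print('lid',l.round(4),'tilt',Rm[:2,2].round(4),'f',s['ft_force'].round(1),'w',round(s['width'],4),'d',(Rm.T@(np.array([*xy,z])-l)*100).round(2))
E
python3 -c "
from h import *
lid(.107)"
python3 -m jog '[[0.1,-0.1,-0.3,0,1],[0.2,-0.1,-0.3,0,1],[0.1,-0.1,0,0,1],[0,0,0,0,1],[0,0,0,0,1],[0,0,0,0,1],[0,0,0,0,1],[0,0,0,0,1],[0,0,0,0,1],[0,0,0,0,1]]'; python3 -c "
from h import *
lid(.107)
c=snap('wrist','w4.png')"
```

```text
lid [0.4913 0.0161 0.1121] tilt [0.0282 0.0199] f [-0.9  0.9  2. ] w 0.0218 d [ 0.36 -0.39  0.49]
time: 10.4
ee_pos: [0.4841, 0.0127, 0.1584]
eef_rot: [0.205, 0.979, 0.012, 0.011]
ft_force: [-0.0, -0.4, -1.9]
width: 0.022
lid [0.4852 0.0134 0.1169] tilt [0.0266 0.018 ] f [-0.  -0.4 -1.9] w 0.022 d [-0.08  0.08  1.  ]
```

View pics/w4.png

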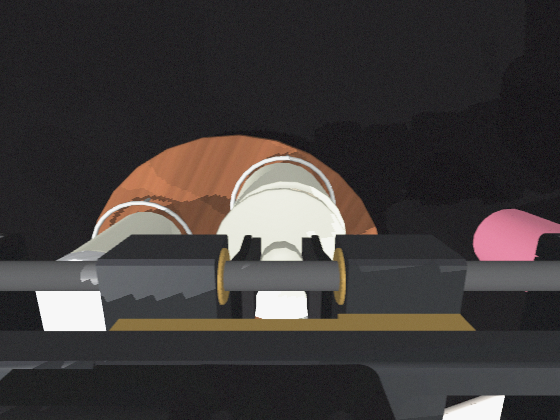

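```bash
python3 -m jog '[[-0.1,0,0.3,0,1],[0,0,0.3,0,1],[0,0,0.2,0,1],[0,0,0,0,1],[0,0,0,0,1],[0,0,0,0,1],[0,0,0,0,1],[0,0,0,0,1],[0,0,0,0,1],[0,0,0,0,1]]'; python3 -c "
from h import *
lid(.107)"
```

```text
time: 11.45
ee_pos: [0.4876, 0.0143, 0.1529]
eef_rot: [0.205, 0.979, 0.014, 0.013]
ft_force: [-1.4, 0.5, 2.6]
width: 0.0227
lid [0.4889 0.0152 0.1115] tilt [0.0314 0.0213] f [-1.4  0.5  2.6] w 0.0227 d [ 0.17 -0.21  0.44]
```

```bash
python3 - <<'E'
from h import *
from scipy.optimize import least_squares
# tcp poses at pictures
po={'w2.png':([.4174,.255,.0703],[.207,.978,.002,-.002]),'w3.png':([.5852,-.0162,.3174],[.202,.979,.006,.003])}
for f,(p,q) in po.items():
    c=load(f); g=cv2.cvtColor(c['pixels'],cv2.COLOR_RGB2GRAY); h=cv2.cvtColor(c['pixels'],cv2.COLOR_RGB2HSV)
    m=(g>110) if f=='w2.png' else ((g>90)&(h[...,1]<60)); 
    pts=[]
    for u in range(205,358):
        col=m[:234,u]; 
        ys=np.nonzero(col)[0]
        if len(ys):
            v=233
            while v>0 and m[v,u]: v-=1
            if v<231: pts.append((u,v+.5))
    pts=np.array(pts); Rm=R.from_quat(q).as_matrix()
    def res(x):
        L=np.array(p)
        out=[]
        for a in np.linspace(0,2*np.pi,360): pass
        A=np.linspace(0,2*np.pi,720); W=L[:,None]+Rm@np.vstack([x[0]+.039*np.cos(A),x[1]+.039*np.sin(A),np.full(720,x[2])])
        P=np.array([proj(c,w) for w in W.T]); 
        from scipy.spatial import cKDTree
        return cKDTree(P).query(pts)[0]
    fit=least_squares(res,[0,0,.028],loss='soft_l1',f_scale=.7)
    print(f,len(pts),pts[:,0].min(),pts[:,0].max(),pts[:,1].min(),fit.x.round(4),np.median(fit.fun).round(2),'=> lid off',fit.x[2]+.0115)
E
```

```text
w2.png 130 216.0 345.0 185.5 [-0.0014 -0.      0.0304] 0.28 => lid off 0.04187910441290277
w3.png 152 205.0 356.0 164.5 [0.0068 0.0058 0.0382] 5.67 => lid off 0.049669890440541625
```

```bash
python3 -m jog '[[0.15,-0.1,0,0,1],[0.15,-0.1,0.1,0,1],[0,0,0.2,0,1],[0,0,0.2,0,1],[0,0,0.2,0,1],[0,0,0.2,0,1],[0,0,0.2,0,1],[0,0,0,0,1],[0,0,0,0,1],[0,0,0,0,1]]'; python3 -c "
from h import *
lid(.107,.043)"
```

```text
time: 12.45
ee_pos: [0.4912, 0.0169, 0.152]
eef_rot: [0.204, 0.978, 0.02, 0.022]
ft_force: [-1.1, 0.8, 2.2]
width: 0.0223
lid [0.4933 0.0182 0.109 ] tilt [0.0505 0.0297] f [-1.1  0.8  2.2] w 0.0223 d [ 0.46 -0.66  0.16]
```

The tilt direction shows the lid is catching the +x+y side of the rim. I'll lift, shift it past centre towards -x-y, and let the opposite rim side level it.

```bash
python3 -m jog '[[0,0,-0.4,0,1],[0.2,-0.4,-0.4,0,1],[0.3,-0.4,-0.1,0,1],[0.2,-0.4,0,0,1],[0,0,0,0,1],[0,0,0,0,1],[0,0,0,0,1],[0,0,0,0,1],[0,0,0,0,1],[0,0,0,0,1]]'; python3 -c "
from h import *
lid(.107,.043)
c=snap('wrist','w5.png')
a=cv2.imread('pics/w5.png')[60:300,60:480]
snap('side','s5.png');b=cv2.imread('pics/s5.png')[140:260,190:350]
b=cv2.resize(b,(420,315),interpolation=cv2.INTER_CUBIC);cv2.imwrite('pics/m5.png',np.vstack([a,b]))"
```

```text
time: 13.45
ee_pos: [0.4769, 0.0068, 0.1589]
eef_rot: [0.205, 0.978, 0.019, 0.02]
ft_force: [-0.1, 0.4, -2.6]
width: 0.0223
lid [0.4789 0.008  0.1159] tilt [0.0469 0.0282] f [-0.1  0.4 -2.6] w 0.0223 d [-0.44  0.82  0.94]
```

View pics/m5.png

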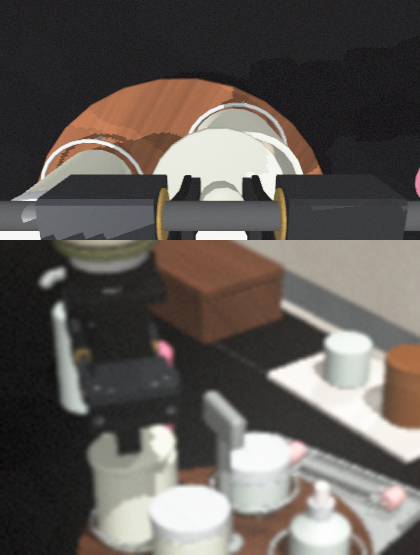

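```bash
python3 -m jog '[[-0.1,0.3,0,0,1],[0,0,0.2,0,1],[0,0,0.2,0,1],[0,0,0.2,0,1],[0,0,0.2,0,1],[0,0,0.2,0,1],[0,0,0.2,0,1],[0,0,0.2,0,1],[0,0,0.2,0,1],[0,0,0,0,1]]'; python3 -c "
from h import *
lid(.107,.043)"
```

```text
time: 14.55
ee_pos: [0.4886, 0.0131, 0.1544]
eef_rot: [0.205, 0.978, 0.025, 0.029]
ft_force: [-0.7, 0.4, -0.4]
width: 0.0225
lid [0.4915 0.0147 0.1115] tilt [0.067  0.0376] f [-0.7  0.4 -0.4] w 0.0225 d [ 0.44 -0.29  0.41]
```

The turntable itself probably turned: the drift runs along the jar's tangent and the bearing is very light. I'll lift and remeasure.

```bash
python3 -m jog '[[0,0,-1,0,1],[0,0,-2,0,1],[0,0,-3,0,1],[0,0,-3,0,1],[-1,0,-3,0,1],[-3,0,-2,0,1],[-3,0,-1,0,1],[-2,0,-0.5,0,1],[-1,0,0,0,1],[0,0,0,0,1]]'; cat > meas.py <<'E'
from h import *
import sys
from scipy.optimize import least_squares
from scipy.ndimage import map_coordinates
def measure(f,ang0,jars=(('soap',0,.115,.038,-1),('soapin',0,.115,.0335,1),('tall',np.pi/2,.132,.033,-1))):
    c=load(f); gb=cv2.GaussianBlur(cv2.cvtColor(c['pixels'],cv2.COLOR_RGB2GRAY),(0,0),1).astype(float)
    gx,gy=cv2.Sobel(gb,cv2.CV_64F,1,0),cv2.Sobel(gb,cv2.CV_64F,0,1); ax=np.array([.5421,-.0531])
    def grad(q,z,rad,sgn):
        t=np.linspace(0,2*np.pi,180,endpoint=False)
        P=np.array([proj(c,(q[0]+rad*np.cos(a),q[1]+rad*np.sin(a),z)) for a in t]); n=P-np.array(proj(c,(q[0],q[1],z))); n/=np.linalg.norm(n,axis=1)[:,None]
        v=map_coordinates(gx,[P[:,1],P[:,0]],order=1)*n[:,0]+map_coordinates(gy,[P[:,1],P[:,0]],order=1)*n[:,1]
        return np.clip(v*sgn,-30,250).mean()
    for n,da,z,rad,sg in jars:
        b=max((grad(ax+.088*np.array([np.cos(a),np.sin(a)]),z,rad,sg),a) for a in np.radians(np.arange(ang0-25,ang0+25,1))+da)[1]
        q0=ax+.088*np.array([np.cos(b),np.sin(b)])
        for st,w in((.002,.008),(.0005,.002)):
            g=np.arange(-w,w+1e-9,st); best=max((grad((q0[0]+i,q0[1]+j),z,rad,sg),q0[0]+i,q0[1]+j) for i in g for j in g); q0=best[1:]
        d=np.array(q0)-ax; print(n,np.round(best,4),'r',np.hypot(*d).round(4),'ang',(np.degrees(np.arctan2(d[1],d[0]))-np.degrees(da)).round(1))
E
python3 - <<'E'
from meas import *
measure('w3.png',128)
c=snap('wrist','w6.png'); measure('w6.png',128)
lid(.2)
s=r.read_state();print(s['ee_pos'],s['joint_positions'].round(3))
E
```

```text
time: 15.55
ee_pos: [0.5677, -0.0344, 0.3191]
eef_rot: [0.204, 0.978, 0.024, 0.024]
ft_force: [-0.5, -0.0, -1.4]
width: 0.0225
soap [2.31298e+02 4.86200e-01 1.43000e-02] r 0.0875 ang 129.7
soapin [1.515525e+02 4.867000e-01 1.430000e-02] r 0.0872 ang 129.4
tall [ 2.437362e+02  4.732000e-01 -1.080000e-01] r 0.0881 ang -231.5
soap [2.385321e+02 4.955000e-01 2.300000e-02] r 0.0893 ang 121.5
soapin [2.27539e+02 4.95500e-01 2.25000e-02] r 0.0888 ang 121.7
tall [ 2.455446e+02  4.646000e-01 -9.680000e-02] r 0.0889 ang -240.6
lid [ 0.5695 -0.0326  0.2776] tilt [0.0571 0.0364] f [-0.5 -1.  -1.6] w 0.0222 d [9.75 0.53 7.44]
[ 0.56714141 -0.03410133  0.31901308] [-0.406  0.133  0.456  1.566 -0.099  1.401  1.218]
```

View pics/w6.png

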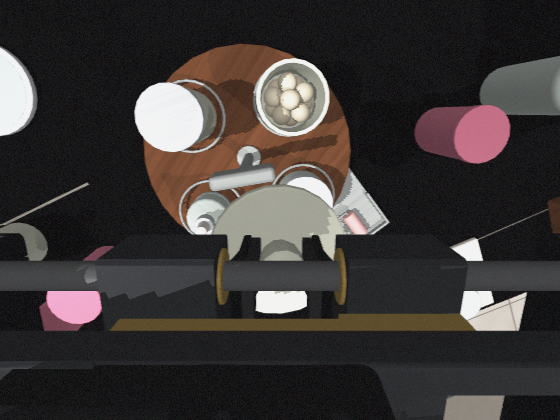

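Confirmed: the table has turned about -8.5°, and the jar is now at (0.4955, 0.0228). I'll hover over it again.

```bash
python3 -c "
from h import *
lid(.14,.043,(.4949,.0231))"
```

```text
lid [ 0.5696 -0.0325  0.2761] tilt [0.0571 0.0364] f [-0.5 -1.  -1.6] w 0.0222 d [ 9.58  1.35 13.36]
```

```bash
python3 -m jog '[[2,0.2,0,0,1],[2.5,0.3,0,0,1],[2.5,0.3,0.5,0,1],[1.5,0.3,1.5,0,1],[0.8,0.2,2,0,1],[0.2,0,2,0,1],[0,0,2,0,1],[0,0,2,0,1],[0,0,1.5,0,1],[0,0,0.5,0,1]]'; python3 -c "
from h import *
lid(.13,.043,(.4949,.0231))"
```

```text
time: 16.6
ee_pos: [0.476, 0.0271, 0.1882]
eef_rot: [0.2, 0.979, 0.024, 0.02]
ft_force: [0.1, -0.0, -1.6]
width: 0.0225
lid [0.4781 0.0288 0.1453] tilt [0.0484 0.0388] f [ 0.1 -0.  -1.6] w 0.0225 d [-1.72  0.05  1.58]
```

```bash
python3 -m jog '[[-0.8,0,0.4,0,1],[-0.7,0,0.6,0,1],[-0.2,0,0.6,0,1],[0,0,0.5,0,1],[0,0,0,0,1],[0,0,0,0,1],[0,0,0,0,1],[0,0,0,0,1],[0,0,0,0,1],[0,0,0,0,1]]'; python3 -c "
from h import *
lid(.107,.043,(.4949,.0231))"
```

```text
time: 17.6
ee_pos: [0.4938, 0.0214, 0.1679]
eef_rot: [0.2, 0.979, 0.024, 0.021]
ft_force: [-0.6, -0.9, -0.4]
width: 0.0223
lid [0.496  0.0231 0.125 ] tilt [0.05   0.0396] f [-0.6 -0.9 -0.4] w 0.0223 d [ 0.15 -0.14  1.79]
```

```bash
python3 -m jog '[[0.1,-0.15,0.3,0,1],[0.1,-0.1,0.5,0,1],[0,0,0.5,0,1],[0,0,0.4,0,1],[0,0,0.3,0,1],[0,0,0,0,1],[0,0,0,0,1],[0,0,0,0,1],[0,0,0,0,1],[0,0,0,0,1]]'; python3 -c "
from h import *
lid(.107,.043,(.4949,.0231))"
```

```text
time: 18.6
ee_pos: [0.4954, 0.0219, 0.1503]
eef_rot: [0.2, 0.979, 0.027, 0.024]
ft_force: [1.1, 0.2, -0.7]
width: 0.0224
lid [0.4979 0.0237 0.1074] tilt [0.0583 0.043 ] f [ 1.1  0.2 -0.7] w 0.0224 d [ 0.26 -0.18  0.02]
```

```bash
python3 -m jog '[[0,0,0.2,0,1],[0,0,0.2,0,1],[0,0,0.2,0,1],[0,0,0,0,1],[0,0,0,0,1],[0,0,0,0,1],[0,0,0,0,1],[0,0,0,0,1],[0,0,0,0,1],[0,0,0,0,1]]'; python3 -c "
from h import *
lid(.107,.043,(.4949,.0231))"
```

```text
time: 19.6
ee_pos: [0.4981, 0.0234, 0.1463]
eef_rot: [0.2, 0.979, 0.029, 0.027]
ft_force: [0.1, 0.1, 1.4]
width: 0.022
lid [0.5008 0.0253 0.1035] tilt [0.0635 0.0455] f [0.1 0.1 1.4] w 0.022 d [ 0.44 -0.41 -0.4 ]
```

```bash
python3 -m jog '[[0,0,-0.05,0,0.72],[0,0,0,0,0.7],[0,0,0,0,0.68],[0,0,0,0,0.65],[0,0,0,0,0.6],[0,0,0,0,0.55],[0,0,0,0,0.5],[0,0,0,0,0.45],[0,0,0,0,0.45],[0,0,0,0,0.45]]'; python3 - <<'E'
from h import *
lid(.107,.043,(.4949,.0231))
snap('side','s7.png');b=cv2.imread('pics/s7.png')[140:290,190:350]
snap('scene','sc7.png'); a=cv2.imread('pics/sc7.png')[130:280,230:390]
cv2.imwrite('pics/m7.png',np.hstack([cv2.resize(x,None,fx=2.5,fy=2.5,interpolation=cv2.INTER_CUBIC) for x in(a,b)]))
E
```

```text
time: 20.6
ee_pos: [0.4978, 0.0232, 0.1466]
eef_rot: [0.2, 0.979, 0.029, 0.026]
ft_force: [0.5, 1.0, 0.5]
width: 0.0472
lid [0.5005 0.0252 0.1037] tilt [0.063  0.0453] f [0.5 1.  0.5] w 0.0472 d [ 0.42 -0.39 -0.37]
```

View pics/m7.png

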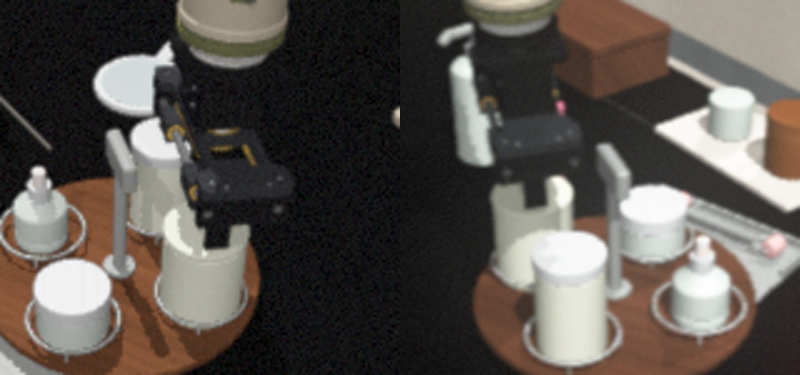

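The lid appears to sit flat on the rim in both views, with the fingers clear of it. I'll back up and move to a viewing pose.

```bash
python3 -m jog '[[0,0,-0.6,0,0.45],[0,0,-1,0,0.45],[0,0,-1.5,0,0.45],[0,0,-2,0,0.3],[0,0,-3,0,0.2],[-2,0,-3,0,0.1],[-3,0,-2.5,0,0],[-3,0,-1,0,0],[-2,0,0,0,0],[0,0,0,0,0]]'; python3 - <<'E'
from meas import *
s=r.read_state();print(s['ee_pos'],s['joint_positions'].round(3),R.from_quat(s['eef_rot']).as_matrix().round(3))
c=snap('wrist','w8.png')
measure('w8.png',121,(('lidplate',0,.122,.039,-1),('tall',np.pi/2,.132,.033,-1)))
E
```

```text
time: 21.7
ee_pos: [0.5821, -0.0254, 0.3101]
eef_rot: [0.199, 0.979, 0.029, 0.029]
ft_force: [-0.7, -0.3, -0.7]
width: 0.086
[ 0.5821217  -0.02535662  0.31014368] [-0.414  0.163  0.463  1.555 -0.123  1.375  1.231] [[-0.919  0.388  0.068]
 [ 0.392  0.919  0.045]
 [-0.045  0.068 -0.997]]
lidplate [2.500e+02 4.976e-01 2.310e-02] r 0.0883 ang 120.3
tall [ 2.457396e+02  4.627000e-01 -9.310000e-02] r 0.0889 ang -243.3
```

View pics/w8.png

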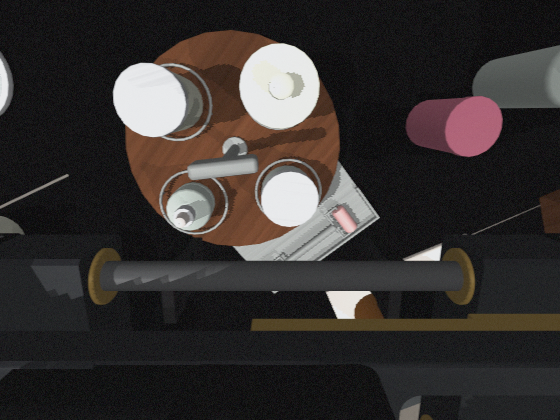

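The lid sits round and concentric on the jar, centred near (280,86). The T bar runs (188,171) to (256,164), and the ledge corner is at (379,217). The plate edge matches the 39 mm circle at home height, so the lid is home. Next I'll work out the T grasp and the turn.

```bash
python3 - <<'E'
from meas import *
c=load('w8.png')
P=lambda u,v,z:at(c,u,v,z)[:2]
ang=lambda d:np.degrees(np.arctan2(d[1],d[0])).round(1)
a,b=P(188.5,167.5,.18),P(256,160.5,.18);print('T top mid',((a+b)/2).round(4),np.linalg.norm(b-a).round(4),ang(b-a))
h=cv2.cvtColor(c['pixels'],cv2.COLOR_RGB2HSV); m=((h[...,0]<14)&(h[...,1]>90)&(h[...,2]>30)).astype(np.uint8); m[:, :100]=0;m[:,341:]=0;m[250:]=0
k,l,st,_=cv2.connectedComponentsWithStats(m); m=(l==1+st[1:,4].argmax()); ys,xs=np.nonzero(m)
w=np.array([P(u,v,.03) for u,v in cv2.convexHull(np.c_[xs,ys].astype(np.int32))[:,0]])
f=least_squares(lambda q:np.hypot(*(w-q[:2]).T)-.138,[.54,-.05],loss='soft_l1',f_scale=.001);print('axis',f.x.round(4))
A,B,C=P(345,170,.014),P(379,217,.014),P(274,292,.014)
print('ledge corner',B,'side dir',ang(B-A),'front normal',ang(B-C)-90)
d=B-f.x; print('corner r',np.hypot(*d),'ang',ang(d),'expect ang front+25.5, r .2326 -> front',ang(d)-25.5)
s=r.read_state();Rm=R.from_quat(s['eef_rot']).as_matrix();print('tool y ang',ang(Rm[:,1]))
g=s['ee_pos']+Rm[:,2]*.003
print('to hover',(Rm.T@(np.array([f.x[0],f.x[1],.23])-g)*100).round(2))
E
```

```text
T top mid [ 0.5367 -0.0496] 0.0564 72.4
axis [ 0.5404 -0.0522]
ledge corner [0.7164755  0.09762366] side dir 15.1 front normal 14.599999999999994
corner r 0.231246553850193 ang 40.4 expect ang front+25.5, r .2326 -> front 14.899999999999999
tool y ang 67.1
to hover [ 3.06 -4.65  7.29]
```

```bash
python3 -m jog '[[0,0,0,0.148,0],[0,0,0,0.148,0],[0,0,0,0.148,0],[0,0,0,0.148,0],[0,0,0,0.148,0],[0,0,0,0.148,0],[0,0,0,0.148,0],[0,0,0,0.148,0],[0,0,0,0.148,0],[0,0,0,0.148,0]]'; cat >> h.py <<'E'
def tg(z,xy=(.5405,-.0523),ty=-17):
    s=r.read_state();Rm=R.from_quat(s['eef_rot']).as_matrix();g=s['ee_pos']+Rm[:,2]*.003
    ya=np.degrees(np.arctan2(Rm[1,1],Rm[0,1]));print('grasp pt',g.round(4),'y ang',ya.round(1),'turn',np.radians(ya-ty).round(3),'d',(Rm.T@(np.array([*xy,z])-g)*100).round(2),'tilt',Rm[:2,2].round(3),'f',s['ft_force'].round(1),'w',round(s['width'],4),'j',s['joint_positions'].round(2))
E
python3 -c "
from h import *
tg(.21)"
```

```text
time: 22.75
ee_pos: [0.5723, -0.0211, 0.3126]
eef_rot: [0.814, 0.58, 0.041, -0.002]
ft_force: [0.6, 0.3, 0.2]
width: 0.0868
grasp pt [ 0.5725 -0.0209  0.3096] y ang -19.1 turn -0.038 d [-4.68 -2.43  9.56] tilt [0.064 0.051] f [0.6 0.3 0.2] w 0.0868 j [-0.53  0.15  0.58  1.58 -0.14  1.38 -0.27]
```

```bash
python3 -m jog '[[-1.2,-0.6,0.5,-0.03,0],[-1.2,-0.6,1,0,0],[-1.2,-0.6,1.5,0,0],[-0.7,-0.4,1.5,0,0],[-0.3,-0.2,1.5,0,0],[0,0,1.5,0,0],[0,0,1,0,0],[0,0,0.5,0,0],[0,0,0,0,0],[0,0,0,0,0]]'; python3 -c "
from h import *
tg(.165)"
```

```text
time: 23.75
ee_pos: [0.5332, -0.0489, 0.2181]
eef_rot: [0.805, 0.591, 0.042, -0.005]
ft_force: [0.1, 0.9, 1.1]
width: 0.0869
grasp pt [ 0.5334 -0.0488  0.2151] y ang -17.5 turn -0.009 d [-0.49  0.57  5.02] tilt [0.063 0.058] f [0.1 0.9 1.1] w 0.0869 j [-0.5   0.11  0.59  1.81 -0.13  1.19 -0.17]
```

```bash
python3 -m jog '[[-0.3,0.3,0.8,0,0],[-0.2,0.3,1,0,0],[0,0,1,0,0],[0,0,1,0,0],[0,0,0.5,0,0],[0,0,0.2,0,0],[0,0,0,0,0.3],[0,0,0,0,0.4],[0,0,0,0,0.4],[0,0,0,0,0.4]]' 30; python3 -c "
from h import *
tg(.166)"
```

```text
time: 24.75
ee_pos: [0.5416, -0.0534, 0.1702]
eef_rot: [0.805, 0.591, 0.043, -0.004]
ft_force: [0.2, 0.4, 0.4]
width: 0.0631
grasp pt [ 0.5418 -0.0532  0.1672] y ang -17.5 turn -0.009 d [ 0.04 -0.16  0.12] tilt [0.064 0.057] f [0.2 0.4 0.4] w 0.0631 j [-0.48  0.18  0.59  1.85 -0.19  1.09 -0.12]
```

```bash
python3 -m jog '[[0,0,0,0,0.55],[0,0,0,0,0.65],[0,0,0,0,0.72],[0,0,0,0,0.78],[0,0,0,0,0.82],[0,0,0,0,0.9],[0,0,0,0,1],[0,0,0,0,1],[0,0,0,0,1],[0,0,0,0,1]]' 25; python3 -c "
from h import *
tg(.166)"
```

```text
time: 25.75
ee_pos: [0.541, -0.053, 0.1707]
eef_rot: [0.805, 0.591, 0.043, -0.005]
ft_force: [-0.2, 0.1, 2.0]
width: 0.0141
grasp pt [ 0.5412 -0.0529  0.1677] y ang -17.5 turn -0.009 d [ 0.02 -0.09  0.17] tilt [0.063 0.059] f [-0.2  0.1  2. ] w 0.0141 j [-0.48  0.18  0.59  1.85 -0.19  1.09 -0.12]
```

```bash
python3 -m jog '[[0,0,0,0.04,1],[0,0,0,0.07,1],[0,0,0,0.08,1],[0,0,0,0.08,1],[0,0,0,0.08,1],[0,0,0,0.08,1],[0,0,0,0.08,1],[0,0,0,0.07,1],[0,0,0,0.04,1],[0,0,0,0,1]]'; python3 -c "
from h import *
tg(.166,ty=-122.9)"
```

```text
time: 26.75
ee_pos: [0.5411, -0.053, 0.1706]
eef_rot: [0.951, 0.307, 0.039, -0.018]
ft_force: [-2.7, 1.4, 1.9]
width: 0.0139
grasp pt [ 0.5413 -0.0528  0.1676] y ang -54.2 turn 1.198 d [-0.05 -0.09  0.15] tilt [0.063 0.057] f [-2.7  1.4  1.9] w 0.0139 j [-0.54  0.19  0.66  1.85 -0.2   1.09 -0.75]
```

Turning well and staying centred, so I'll continue.

```bash
python3 -m jog '[[0,0,0,0.04,1],[0,0,0,0.07,1],[0,0,0,0.08,1],[0,0,0,0.08,1],[0,0,0,0.08,1],[0,0,0,0.08,1],[0,0,0,0.08,1],[0,0,0,0.08,1],[0,0,0,0.07,1],[0,0,0,0.03,1]]'; python3 -c "
from h import *
tg(.166,ty=-122.9)"
```

```text
time: 27.75
ee_pos: [0.5412, -0.0531, 0.1704]
eef_rot: [0.998, -0.037, 0.031, -0.028]
ft_force: [-2.7, 1.4, 1.6]
width: 0.0147
grasp pt [ 0.5413 -0.053   0.1674] y ang -94.2 turn 0.501 d [-0.1  -0.05  0.13] tilt [0.063 0.054] f [-2.7  1.4  1.6] w 0.0147 j [-0.62  0.2   0.75  1.85 -0.22  1.09 -1.43]
```

```bash
python3 -m jog '[[0,0,0,0.04,1],[0,0,0,0.06,1],[0,0,0,0.07,1],[0,0,0,0.07,1],[0,0,0,0.07,1],[0,0,0,0.06,1],[0,0,0,0.04,1],[0,0,0,0.02,1],[0,0,0,0,1],[0,0,0,0,1]]'; python3 -c "
from h import *
tg(.166,ty=-122.9)"
```

```text
time: 28.75
ee_pos: [0.5411, -0.0532, 0.1704]
eef_rot: [0.968, -0.249, 0.024, -0.033]
ft_force: [-1.7, 1.8, 2.1]
width: 0.0145
grasp pt [ 0.5413 -0.053   0.1674] y ang -118.8 turn 0.071 d [-0.11 -0.01  0.14] tilt [0.062 0.051] f [-1.7  1.8  2.1] w 0.0145 j [-0.67  0.21  0.81  1.86 -0.23  1.1  -1.85]
```

```bash
python3 -m jog '[[0,0,0,0.03,1],[0,0,0,0.04,1],[0,0,0,0.02,1],[0,0,0,0,1],[0,0,0,0,1],[0,0,0,0,1],[0,0,0,0,1],[0,0,0,0,1],[0,0,0,0,1],[0,0,0,0,1]]'; python3 - <<'E'
from meas import *
tg(.166,ty=-122.9)
for n in('scene','side','wrist'):
    snap(n,n+'9.png'); print(n)
    try: measure(n+'9.png',15,(('lidplate',0,.122,.039,-1),('tall',np.pi/2,.132,.033,-1),('cream',-np.pi/2,.082,.035,-1)))
    except Exception as e: print(e)
    # control: same cameras at start for bias of known jars
    if n!='wrist': print(' start:');measure(n+'0.png',129,(('rim',0,.115,.038,-1),('tall',np.pi/2,.132,.033,-1),('cream',-np.pi/2,.082,.035,-1)))
E
```

```text
time: 29.75
ee_pos: [0.5411, -0.0532, 0.1704]
eef_rot: [0.955, -0.294, 0.022, -0.034]
ft_force: [-2.6, 1.2, 3.2]
width: 0.0146
grasp pt [ 0.5413 -0.053   0.1674] y ang -124.1 turn -0.022 d [-0.11 -0.    0.14] tilt [0.062 0.051] f [-2.6  1.2  3.2] w 0.0146 j [-0.68  0.21  0.82  1.86 -0.24  1.1  -1.94]
scene
lidplate [ 2.08181e+02  6.28300e-01 -3.38000e-02] r 0.0884 ang 12.6
tall [1.228112e+02 5.283000e-01 3.580000e-02] r 0.09 ang 8.8
cream [ 2.275223e+02  5.579000e-01 -1.380000e-01] r 0.0863 ang 10.5
 start:
rim [1.922389e+02 4.886000e-01 1.670000e-02] r 0.0879 ang 127.5
tall [ 1.844848e+02  4.723000e-01 -1.046000e-01] r 0.0867 ang -233.6
cream [2.257982e+02 6.119000e-01 1.600000e-03] r 0.0887 ang 128.1
side
lidplate [ 1.346024e+02  6.260000e-01 -4.180000e-02] r 0.0846 ang 7.7
tall [1.393024e+02 5.208000e-01 3.690000e-02] r 0.0925 ang 13.3
cream [ 1.710072e+02  5.564000e-01 -1.390000e-01] r 0.0871 ang 9.4
 start:
rim [1.730879e+02 4.867000e-01 1.430000e-02] r 0.0872 ang 129.4
tall [ 1.37494e+02  4.73200e-01 -1.09000e-01] r 0.0887 ang -231.0
cream [ 1.415347e+02  6.233000e-01 -8.800000e-03] r 0.0925 ang 118.6
wrist
lidplate [ 1.48574e+02  6.24700e-01 -3.53000e-02] r 0.0845 ang 12.2
tall [11.0552  0.4862  0.0153] r 0.0883 ang 39.3
cream [ 2.257296e+02  5.554000e-01 -1.375000e-01] r 0.0855 ang 8.9
```

```bash
python3 -m jog '[[0,0,0,-0.03,1],[0,0,0,-0.02,1],[0,0,0,0,1],[0,0,0,0,1],[0,0,0,0,1],[0,0,0,0,1],[0,0,0,0,1],[0,0,0,0,1],[0,0,0,0,1],[0,0,0,0,1]]' 30; python3 - <<'E'
from meas import *
tg(.166,ty=-122.9)
for n in('scene','wrist'):
    snap(n,n+'10.png'); measure(n+'10.png',15,(('lid',0,.122,.039,-1),('cream',-np.pi/2,.082,.035,-1)))
    c=load(n+'10.png')
    if n=='scene':
        # lid height check: best plate height with jar rim position fixed by circle fit
        for z in(.112,.117,.122,.127,.132): print(z,end=' ');measure('scene10.png',15,(('plate',0,z,.039,-1),))
E
```

```text
time: 30.9
ee_pos: [0.5411, -0.0532, 0.1704]
eef_rot: [0.963, -0.268, 0.023, -0.033]
ft_force: [-2.5, 1.0, 2.0]
width: 0.0147
grasp pt [ 0.5413 -0.053   0.1674] y ang -121.0 turn 0.033 d [-0.11 -0.01  0.14] tilt [0.062 0.051] f [-2.5  1.   2. ] w 0.0147 j [-0.68  0.21  0.81  1.86 -0.23  1.1  -1.89]
lid [ 2.081282e+02  6.272000e-01 -2.880000e-02] r 0.0885 ang 15.9
cream [ 2.286554e+02  5.634000e-01 -1.370000e-01] r 0.0865 ang 14.2
0.112 plate [ 2.073705e+02  6.222000e-01 -3.780000e-02] r 0.0815 ang 10.8
0.117 plate [ 2.080208e+02  6.245000e-01 -3.330000e-02] r 0.0847 ang 13.5
0.122 plate [ 2.081282e+02  6.272000e-01 -2.880000e-02] r 0.0885 ang 15.9
0.127 plate [ 2.078158e+02  6.298000e-01 -2.390000e-02] r 0.0924 ang 18.4
0.132 plate [ 2.068642e+02  6.323000e-01 -1.950000e-02] r 0.0963 ang 20.5
lid [ 1.523765e+02  6.233000e-01 -3.040000e-02] r 0.0843 ang 15.6
cream [ 2.282119e+02  5.604000e-01 -1.363000e-01] r 0.0852 ang 12.4
```

```bash
python3 -c "
from h import *
r.close_job(); s=r.read_state(); print(s['time'],s['width'])"
```

```text
the job is handed in; nothing more can be done
the job is handed in; nothing more can be done
```

The soap jar is lidded and stands at the carousel's front, and the job was handed in at about 31 s of the 72 s allowed. The T-grip is still held, with a 30 N grip setting. No verdict was reported, so success rests on my own checks.

**Lid:** The first tries caught the rim and dragged the free-running turntable round by about 8.5°. They also tilted the tool by about 0.08 rad, which I could not take out again. I lifted the lid, measured the jar again, set the lid in and let it go. The wrist view after release showed it concentric on the jar. The final circle fit in the scene view was best at a plate top of 122 mm, which is the home height, though only slightly better than 5 mm either way.

**Turn:** I turned the carousel by the T-grip at no more than 0.8 rad/s, then corrected back about 3°. The fitted lid position is at 15.9° in the scene view and 15.6° in the wrist view, against a measured front of 14.9°. That puts the jar within about 2 mm of the line.

**Final state:** The fingers are 14.7 mm apart on the 14 mm bar and the tool was holding still.

**Disagreements and gaps:**
- **Side camera:** before the last correction it put the lid about 4 to 5° further round than the other two. Its fit was weaker and I did not use it.
- **Jar tilt and other things:** I did not check jar tilt by numbers. After the turn I could view no more pictures, so I did not check that the roller, holder, mirror and pump bottle were undisturbed. I noticed nothing shifted in the earlier views.

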